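Set the suction slider on the bench extraction console

ROBOT

A 6-joint arm with a two-finger parallel gripper is mounted at the origin on a cart in front of the work surface, level with it; the furniture and walls round the work are solid. World frame = base frame: x ahead of the robot, y to its left, z up, the work surface at z = 0. Lengths are in m, angles in degrees, forces in N, time in s.
With the tool pointing down it reaches from about 0.325 to 0.9 m from the base axis. Payload 3.5 kg.
Tool frame: the origin (TCP) lies midway between the tips of the shut fingers; the grasp point (between the pads) lies 19 mm behind it; z points along the fingers, y is the line along which they close (so a half turn about z gives the same grasp; the last joint's range is limited). The gripper opens to 85 mm and grips with 20 to 120 N. Pads are 22 mm wide; open, the fingers measure 114 mm over their backs; the gripper's body (76 mm by 85 mm) begins 54 mm behind the grasp point. The pads swing forward as they close: fully open they stand 13 mm farther back than shut.
Start: joints at [-75.31, 15.837, -1.513, 72.651, 0, 84.076], TCP at [0.22, -0.585, 0.231] pointing down, gripper open.
Joint ranges: [-178.77, 178.77], [-48.84, 107.48], [-61.69, 71.31], [-111.58, 123.2], [-90, 87.43], [-180, 180]. Speed limits (degrees/s): [147.25, 147.25, 180, 180, 180, 180].

INTERFACE

Orientations are given as [roll, pitch, yaw] about the fixed x, y, z axes, in that order (R = Rz(yaw) Ry(pitch) Rx(roll)).
In Python, from rig import robot gives the robot as it stands.
- The arm moves only by the tool drive_tool, never from a script. Its arguments are lists of equal length, an entry for each row: "grip": the opening, from -1 (shut) to 1 (fully open); "offset": the shift along the tool's x, y, z scaled (see below), a list of three; "roll": the turn about the tool's z scaled (see below). In form: {"grip": [grip, ...], "offset": [[dx, dy, dz], ...], "roll": [roll, ...]}. A call has 1 to 20 rows; each row shifts and turns the commanded pose from where the row before left it, along the tool's axes as they then stand; what a row does not reach is not made up. The controller multiplies each number of a shift by 0.1 m and each number of a turn by pi rad. A row lasts 1/12 s, in which the tool goes at most 41.7 mm and 7.16 degrees, less where a joint would pass 70% of its speed; a pose out of reach is approached as far as the arm can. A call with a number of a shift or a turn outside -1 to 1 is refused whole. A call with a gripper value outside its range is refused whole. The fingers move at their own pace and stop on an object; the grip force is fixed at half the most. Time passes only in rows, so rows that do not move let the fingers close. It gives the time, the measured TCP pose, the force, the opening and the grip force at its end, in the units of the state.
- robot.state(): the state, without advancing time (a new reading comes with each control period).
- robot.camera(name): name is "scene" or "top" or "wrist"; returns a dict with "image" (384x512x3 uint8, blue, green, red), "fovy" (degrees; the focal length in pixels is half the picture's height over the tangent of half this angle, whatever the lens; pixels are square), "cx", "cy" (the principal point, pixels), "T" (4x4, takes a point from camera to world coordinates). Camera axes: x right, y up, looking along -z (the intrinsics and any distortion apply to the point x, -y, -z); pixel columns grow to the right and rows downward; lengths in m; the calibration is good to about 2 mm. A picture is of the moment at which its call begins. There is no depth.
- robot.close_job(): hands the job in; it is judged then, once.
The state is a dict: "time_s": time; "joints": joint angles; "qd": joint speeds; "effort": joint torques, N m; "tool_pos": TCP position; "eef_rot": TCP orientation; "contact_force": force on the tool from outside, world axes, zero at the start; "wrist_torque": the same for the moment, N m; "gripper_width": finger opening in m; "gripper_force": force on a finger pad.
Only numpy, scipy, OpenCV 4.12 (cv2) and the standard library are available. Lean on these libraries where they do the work, as an engineer would, in place of code of your own. Each camera call takes 0.05 s, during which the arm holds its last target. There are 200 camera calls.

TASK

On the grey control console at the right of the bench, set the suction: slide the broad bar-shaped grip along its track until it stands level with the small steel index clip on the edge of that same track, then let go. Leave the other slider, the one with the slim round grip, where it is.

Things in the scene. Friction and masses are not known exactly. Their poses are not given: they have to be found in the camera images.
- broad_slider_top (a point): centre of the top face of the broad slider grip: an upright black bar 18 mm long along its track, 36 mm wide across it, 36 mm tall, white line across its top. This point is 36.5 mm above its aluminium track plate. x axis: along the track, away from the console's front; y: left; z: up. It starts in the front quarter of its 120 mm travel, resists with 2 N and stays where left (no spring or notches).
- broad_slider_track: fixed aluminium track plate of the broad slider, 170 x 60 x 8 mm, the left or the right one of two on the grey console (250 x 180 mm, 30 mm high). Origin: centre of its underside. x: along the track, away from the console's front; y: left; z: up. The grip moves only along this x, its middle from -60 to +60 mm.
- index_clip: small dark steel clip, fixed on the left edge of the broad slider's plate, 14 mm long along the track, 4 mm high, with a tooth pointing at the track. Origin: its centre, on the plate's top, 25.5 mm left of the track's middle. Axes as the track plate's: the grip is level with it when broad_slider_top has x = 0 in this frame. The slim slider's plate has a like clip, which does not matter.
- slim_slider_top (a point): centre of the top of the other slider's grip: a slim round black post, 12 mm in diameter (16 mm at its foot), 36 mm tall, on the like plate that lies parallel, 84 mm to the left or right. Not to be moved. Same axes.

How it is judged (in metres and radians):
At the end, for the whole second after the job is handed in: The middle of the broad grip stands within 10 mm, along the track, of the middle of the index clip on its own track plate; the slim round grip is within 10 mm of where it was at the start (x of broad_slider_top in the frame of index_clip between -0.01 and 0.01 m and distance of slim_slider_top from where it was at the start of the episode below 0.01 m); the robot touches nothing.
It fails at once if the slim slider is moved by more than 10 mm (distance of slim_slider_top from where it was at the start of the episode above 0.01 m).
It also fails if it takes over 22 s, if anything falls off the work surface, if the arm or the gripper's body presses on something with over 40 N, if the wrist force passes 120 N, or if a joint passes its speed limit or range.

## Working session

There is one attempt and no reset: what is moved stays moved. The work goes in short steps, Python scripts to look and compute and a tool call to move; the robot and the scene stay as the last step left them, time stands still between calls to the robot, and variables do not carry over. Pictures are saved under pics/ and viewed, at most 10 in all, crops included, and the job is handed in when it is done.

Besides the shell and the picture viewer there is one more tool, called after "Emit:" as name(argument=value, ...), one argument or row to a line, values as JSON. drive_tool: Moves the arm, as the interface text tells. Its arguments: {"type":"object","properties":{"grip":{"type":"array","items":{"type":"number"}},"offset":{"type":"array","items":{"type":"array","items":{"type":"number"}}},"roll":{"type":"array","items":{"type":"number"}}},"required":["grip","offset","roll"]}

```bash
mkdir -p pics; python3 - <<'E'
from rig import robot
import cv2,pickle
d={}
for n in("top","scene","wrist"):
    c=robot.camera(n); d[n]=c; cv2.imwrite(f"pics/{n}0.png",c["image"]); print(n,c["fovy"],c["cx"],c["cy"],c["T"].round(3).tolist(),[k for k in c])
pickle.dump(d,open("cams0.pkl","wb"))
s=robot.state();print(s["tool_pos"],s["eef_rot"],s["gripper_width"],s["time_s"])
E
python3 -c "
import cv2,numpy as np
a=[cv2.imread(f'pics/{n}0.png') for n in('top','scene')]
" ; ls
```

```text
top 56.75393069171711 253.35276997148853 188.01803265784645 [[-0.017, 0.99, -0.138, 0.381], [-1.0, -0.015, 0.009, -0.242], [0.007, 0.138, 0.99, 0.931], [0.0, 0.0, 0.0, 1.0]] ['image', 'fovy', 'cx', 'cy', 'T']
scene 42.050881862270366 254.4282424870288 186.42675869508972 [[0.48, 0.603, -0.637, -0.027], [-0.877, 0.346, -0.333, -0.521], [0.02, 0.719, 0.695, 0.688], [0.0, 0.0, 0.0, 1.0]] ['image', 'fovy', 'cx', 'cy', 'T']
wrist 63.96830281681473 252.27773468761836 191.5625010529179 [[0.351, 0.886, 0.303, 0.297], [-0.936, 0.333, 0.111, -0.555], [-0.002, -0.323, 0.946, 0.373], [0.0, 0.0, 0.0, 1.0]] ['image', 'fovy', 'cx', 'cy', 'T']
[ 0.21991282 -0.58442651  0.2304372 ] [-1.79905857e+02 -8.20525790e-03  2.06147286e+01] 0.08533000743994991 0.15
cams0.pkl
pics
```

View pics/top0.png

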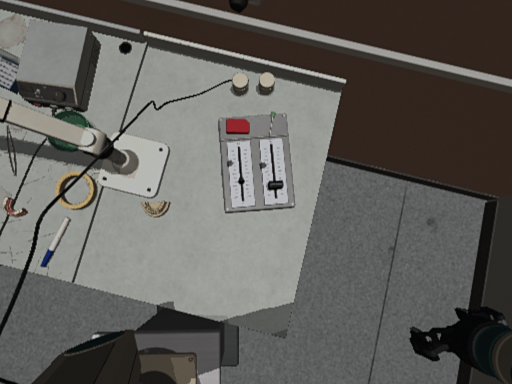

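View pics/scene0.png

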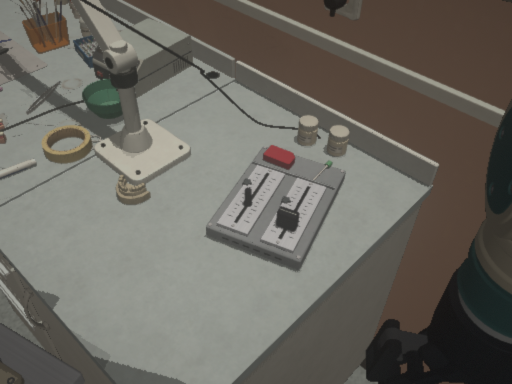

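The broad grip is on the right plate at about (275,185) in top. Its clip is at about (263,165), and the slim grip is on the left plate at about (241,181). I'll enlarge both views.

```bash
python3 - <<'E'
import cv2
t=cv2.imread("pics/top0.png")[130:212,215:300]; s=cv2.imread("pics/scene0.png")[165:265,240:340]
cv2.imwrite("pics/ct.png",cv2.resize(t,None,fx=7,fy=7,interpolation=cv2.INTER_CUBIC))
cv2.imwrite("pics/cs.png",cv2.resize(s,None,fx=6,fy=6,interpolation=cv2.INTER_CUBIC))
E
```

```text
(no output)
```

View pics/ct.png

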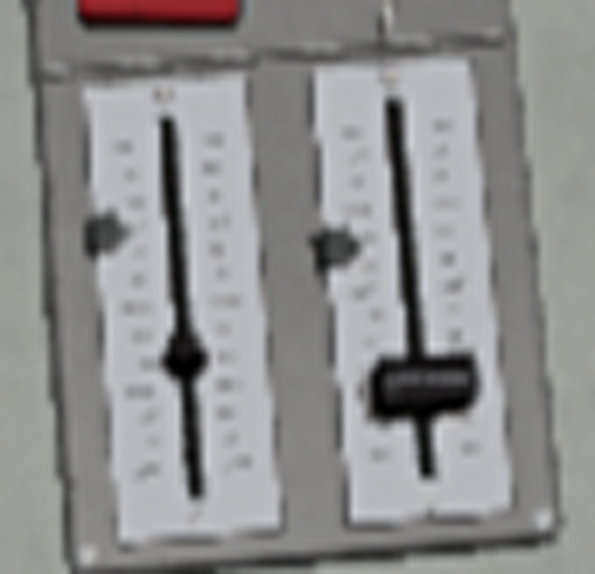

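View pics/cs.png

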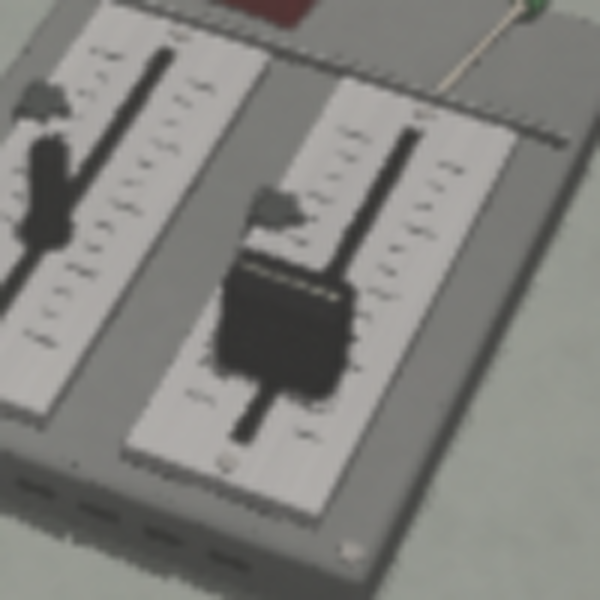

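```bash
cat > geo.py <<'E'
import numpy as np
def proj(c,P):
    P=np.atleast_2d(P); q=(P-c["T"][:3,3])@c["T"][:3,:3]
    f=192/np.tan(np.radians(c["fovy"]/2))
    return np.c_[c["cx"]+f*q[:,0]/-q[:,2], c["cy"]-f*q[:,1]/-q[:,2]]
def model(p):  # x,y,z(plate top),yaw,grip x,clip x
    x,y,z,a,g,k=p; c,s=np.cos(a),np.sin(a)
    L=np.array([[.085,.03,0],[.085,-.03,0],[-.085,-.03,0],[-.085,.03,0],[g,.015,.0365],[g,-.015,.0365],[k,.0255,.004]])
    return L@np.array([[c,s,0],[-s,c,0],[0,0,1]])+[x,y,z]
E
python3 - <<'E'
import numpy as np,pickle
from geo import *
from scipy.optimize import least_squares
d=pickle.load(open("cams0.pkl","rb"))
un=lambda a,s,o:(np.array(a)+.5)/s-.5+o
T=un([(315,70),(470,60),(512,510),(350,522),(387,384),(472,378),(333,250)],7,[215,130])
S=un([(342,78),(517,132),(318,518),(125,445),(243,264),(340,297),(270,207)],6,[240,165])
for names in (("top",),("scene",),("top","scene")):
    O={"top":T,"scene":S}
    f=lambda p:np.concatenate([(proj(d[n],model(p))-O[n]).ravel() for n in names]+[[100*(p[2]-.038)]])
    r=least_squares(f,[.43,-.28,.038,0,-.04,.01],x_scale=.01); print(names,r.x.round(4),np.degrees(r.x[3]).round(2),"cost",r.cost.round(2))
print(f(r.x).round(1)); M=model(r.x); print("grip",M[4:6].mean(0).round(4),"clip",M[6].round(4))
E
```

```text
('top',) [ 0.55   -0.3023  0.0336  0.0618 -0.0404  0.0154] 3.54 cost 0.91
('scene',) [ 0.5508 -0.3019  0.0354  0.0699 -0.0378  0.0167] 4.0 cost 0.55
('top', 'scene') [ 0.5493 -0.3024  0.0373  0.0675 -0.0389  0.016 ] 3.87 cost 2.34
[-0.7 -0.1  0.2 -0.5  0.6  0.3  0.1  0.5 -0.1 -0.4 -0.  -0.6  0.9 -0.2
 -0.3 -0.5  0.3  0.   0.1 -0.1 -0.7 -0.1 -0.5  0.2 -0.2  0.4  0.4  0.4
 -0.1]
grip [ 0.5105 -0.3051  0.0738] clip [ 0.5635 -0.2759  0.0413]
```

The combined fit puts the grip at (0.5105, -0.305) with its top at z 0.074. The track yaw is about 3.9° and the travel needed is about +55 mm. I'll go above the grip first, then turn so that the fingers close along the track (tool yaw 93.9°).

Emit:
drive_tool(
  grip=[1, 1, 1, 1, 1, 1, 1, 1, 1, 1, 1, 1, 1, 1, 1, 1, 1, 1],
  offset=[
    [0.2315, -0.0994, 0.019],
    [0.2315, -0.0994, 0.019],
    [0.2315, -0.0994, 0.019],
    [0.2315, -0.0994, 0.019],
    [0.2315, -0.0994, 0.019],
    [0.2315, -0.0994, 0.019],
    [0.2315, -0.0994, 0.019],
    [0.2315, -0.0994, 0.019],
    [0.2315, -0.0994, 0.019],
    [0.2315, -0.0994, 0.019],
    [0.2315, -0.0994, 0.019],
    [0.2315, -0.0994, 0.019],
    [0.2315, -0.0994, 0.019],
    [0.2315, -0.0994, 0.019],
    [0.2315, -0.0994, 0.019],
    [0.2315, -0.0994, 0.019],
    [0, 0, 0],
    [0, 0, 0],
  ],
  roll=[0, 0, 0, 0, 0, 0, 0, 0, 0, 0, 0, 0, 0, 0, 0, 0, 0, 0],
)

```text
time_s: 1.65
tool_pos: [0.5111, -0.3047, 0.2004]
eef_rot: [-180.0, 0.0, 20.7]
contact_force: [0.2, 0.1, -0.3]
gripper_width: 0.0854
gripper_force: 0.0
```

Emit:
drive_tool(
  grip=[1, 1, 1, 1, 1, 1, 1, 1, 1, 1, 1, 1, 1],
  offset=[
    [0, 0, 0],
    [0, 0, 0],
    [0, 0, 0],
    [0, 0, 0],
    [0, 0, 0],
    [0, 0, 0],
    [0, 0, 0],
    [0, 0, 0],
    [0, 0, 0],
    [0, 0, 0],
    [0, 0, 0],
    [0, 0, 0],
    [0, 0, 0],
  ],
  roll=[-0.037, -0.037, -0.037, -0.037, -0.037, -0.037, -0.037, -0.037, -0.037, -0.037, -0.037, 0, 0],
)

```text
time_s: 2.73
tool_pos: [0.51, -0.3064, 0.2009]
eef_rot: [-180.0, 0.0, 93.6]
contact_force: [-0.1, 0.7, -0.5]
gripper_width: 0.0853
gripper_force: 0.0
```

```bash
python3 - <<'E'
from rig import robot
import cv2,numpy as np
from geo import *
c=robot.camera("wrist"); im=cv2.resize(c["image"],None,fx=1.5,fy=1.5,interpolation=cv2.INTER_CUBIC)
M=model([.5493,-.3024,.0373,.0675,-.0389,.016])
for u in proj(c,M): cv2.circle(im,tuple(int(round(v)) for v in (u+.5)*1.5-.5),3,(0,0,255),1)
cv2.imwrite("pics/w1.png",im)
E
```

```text
(no output)
```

View pics/w1.png

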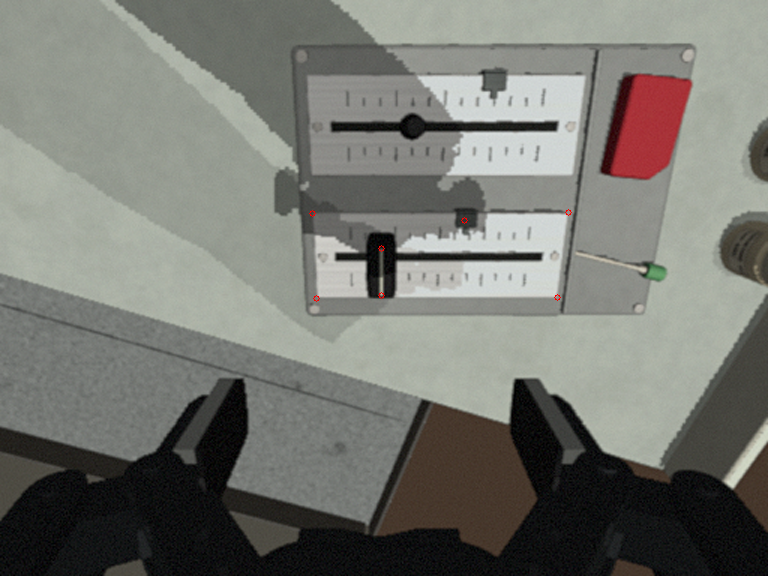

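The projected model matches the wrist picture: grip at (381,270), slim grip clear at (413,126), and clip at (467,216), which is about 2 mm further along than the model. I'll descend and grasp.

Emit:
drive_tool(
  grip=[1, 1, 1, 1, 1, 1, 1, 1, 1, 1, 1, 1],
  offset=[
    [0, 0, 0.153],
    [0, 0, 0.153],
    [0, 0, 0.153],
    [0, 0, 0.153],
    [0, 0, 0.153],
    [0, 0, 0.153],
    [0, 0, 0.153],
    [0, 0, 0.153],
    [0, 0, 0.153],
    [0, 0, 0.153],
    [0, 0, 0],
    [0, 0, 0],
  ],
  roll=[0, 0, 0, 0, 0, 0, 0, 0, 0, 0, 0, 0],
)

```text
time_s: 3.78
tool_pos: [0.5097, -0.3053, 0.0471]
eef_rot: [-179.9, -0.1, 93.8]
contact_force: [0.3, -0.2, 0.3]
gripper_width: 0.0855
gripper_force: 0.0
```

Emit:
drive_tool(
  grip=[-1, -1, -1, -1, -1, -1, -1, -1, -1, -1, -1, -1],
  offset=[
    [0, 0, 0],
    [0, 0, 0],
    [0, 0, 0],
    [0, 0, 0],
    [0, 0, 0],
    [0, 0, 0],
    [0, 0, 0],
    [0, 0, 0],
    [0, 0, 0],
    [0, 0, 0],
    [0, 0, 0],
    [0, 0, 0],
  ],
  roll=[0, 0, 0, 0, 0, 0, 0, 0, 0, 0, 0, 0],
)

```text
time_s: 4.78
tool_pos: [0.5111, -0.3059, 0.0486]
eef_rot: [180.0, 0.0, 93.9]
contact_force: [-0.5, 1.2, 5.7]
gripper_width: 0.0172
gripper_force: 59.5
```

Emit:
drive_tool(
  grip=[-1, -1, -1, -1, -1, -1, -1, -1, -1, -1, -1, -1, -1, -1, -1, -1, -1],
  offset=[
    [0, 0.0395, 0],
    [0, 0.0395, 0],
    [0, 0.0395, 0],
    [0, 0.0395, 0],
    [0, 0.0395, 0],
    [0, 0.0395, 0],
    [0, 0.0395, 0],
    [0, 0.0395, 0],
    [0, 0.0395, 0],
    [0, 0.0395, 0],
    [0, 0.0395, 0],
    [0, 0.0395, 0],
    [0, 0.0395, 0],
    [0, 0.0395, 0],
    [0, 0, 0],
    [0, 0, 0],
    [0, 0, 0],
  ],
  roll=[0, 0, 0, 0, 0, 0, 0, 0, 0, 0, 0, 0, 0, 0, 0, 0, 0],
)

```text
time_s: 6.2
tool_pos: [0.5667, -0.3023, 0.0486]
eef_rot: [179.9, 0.0, 93.9]
contact_force: [0.5, 0.4, 5.4]
gripper_width: 0.0169
gripper_force: 59.7
```

Now I'll release with a partial opening, rise straight up, and look.

Emit:
drive_tool(
  grip=[-0.1, -0.1, -0.1, -0.1, -0.1, -0.1, -0.1, -0.1, -0.1, -0.1, -0.1, -0.1, -0.1, -0.1, -0.1, -0.1, -0.1, -0.1, -0.1],
  offset=[
    [0, 0, 0],
    [0, 0, 0],
    [0, 0, 0],
    [0, 0, 0],
    [0, 0, 0],
    [0, 0, 0],
    [0, 0, 0],
    [0, 0, -0.1],
    [0, 0, -0.15],
    [0, 0, -0.15],
    [0, 0, -0.15],
    [0, 0, -0.15],
    [0, 0, -0.15],
    [0, 0, -0.15],
    [0, 0, -0.15],
    [0, 0, -0.15],
    [0, 0, -0.1],
    [0, 0, 0],
    [0, 0, 0],
  ],
  roll=[0, 0, 0, 0, 0, 0, 0, 0, 0, 0, 0, 0, 0, 0, 0, 0, 0, 0, 0],
)

```text
time_s: 7.78
tool_pos: [0.5663, -0.3023, 0.1888]
eef_rot: [179.9, 0.1, 93.9]
contact_force: [0.2, -0.7, 0.3]
gripper_width: 0.0383
gripper_force: 0.0
```

```bash
python3 - <<'E'
from rig import robot
import cv2,numpy as np
from geo import *
c=robot.camera("wrist"); im=cv2.resize(c["image"],None,fx=1.5,fy=1.5,interpolation=cv2.INTER_CUBIC)
M=model([.5493,-.3024,.0373,.0675,.017,.017])
for u in proj(c,M): cv2.circle(im,tuple(int(round(v)) for v in (u+.5)*1.5-.5),3,(0,0,255),1)
cv2.imwrite("pics/w2.png",im)
E
```

```text
(no output)
```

View pics/w2.png

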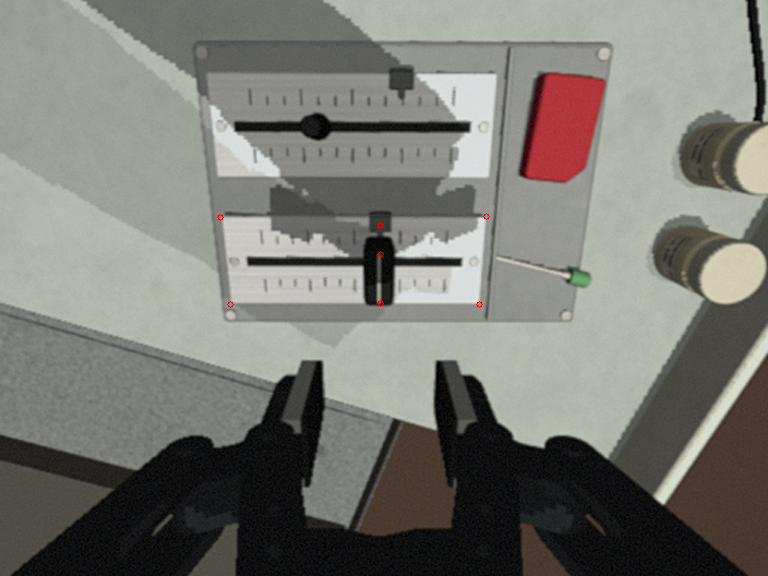

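The broad grip's line (379,280) now stands level with its clip (380,220), and both match the model to about 1 mm. The slim grip is still in the same place relative to its scale, and the gripper is clear.

```bash
python3 -c "
from rig import robot
print(robot.close_job())"
```

```text
the job is handed in; nothing more can be done
None
```

The job is handed in: in the last wrist picture the broad slider stands level with its index clip to within about 1 mm, and the slim slider shows no movement; the hand-in call returned no verdict.

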